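Find the high spot of a flywheel with a dial indicator

ROBOT

A 6-joint arm with a two-finger parallel gripper is mounted at the origin on the work surface. World frame = base frame: x ahead of the robot, y to its left, z up, the work surface at z = 0. Lengths are in m, angles in degrees, forces in N, time in s.
With the tool pointing down it reaches from about 0.4 to 0.825 m from the base axis. Payload 7 kg.
Tool frame: the origin (TCP) lies midway between the tips of the shut fingers; the grasp point (between the pads) lies 19 mm behind it; y points along the fingers, z is the direction in which the jaws open and shut, and the axes are right-handed (so a half turn about y gives the same grasp; the last joint's range is limited). The gripper opens to 88 mm and grips with 3 to 60 N. Pads are 19 mm wide; open, the fingers measure 130 mm over their backs; the gripper's body (78 mm by 193 mm) begins 47 mm behind the grasp point.
Start: joints at [16.507, 20.546, 0.682, 0, -70.136, -16.507], TCP at [0.675, -0, 0.227] pointing down, gripper open.
Joint ranges: [-176.03, 176.03], [-82.01, 121.73], [-58.28, 71.71], [-173.87, 95.51], [-174.79, -0.11], [-173.66, 173.66]. Speed limits (degrees/s): [136.94, 136.94, 172.46, 180, 180, 180].

INTERFACE

Orientations are given as [roll, pitch, yaw] about the fixed x, y, z axes, in that order (R = Rz(yaw) Ry(pitch) Rx(roll)).
In Python, from plant import ctrl gives the robot as it stands.
- The arm moves only by the tool step_arm, never from a script. Its argument "rows" is a list that holds one entry, the list of rows, each a list of 7 numbers: the gripper command: -1 is shut, 1 is fully open, values between are in proportion, then the shift along the world's x, y, z in cm, then the turn, a rotation vector about the world's x, y, z in degrees. In form: [[[fingers, tx, ty, tz, rx, ry, rz], ...]]. A call has 1 to 12 rows; each row shifts and turns the commanded pose from where the row before left it; what a row does not reach is not made up. A row lasts 1/8 s, in which the tool goes at most 62.5 mm and 10.7 degrees, less where a joint would pass 70% of its speed; a pose out of reach is approached as far as the arm can. A call is refused whole if a number of a shift passes 6.25 or a number of a turn 10.7, either way. A call with a gripper value outside its range is refused whole. The fingers move at their own pace and stop on an object; the grip force is fixed at half the most. Time passes only in rows, so rows that do not move let the fingers close. It gives the time, the measured TCP pose, the force and the opening at its end, in the units of the state.
- ctrl.get_obs(): the state, without advancing time (a new reading comes with each control period).
- ctrl.snapshot(name): name is "scene" or "side" or "wrist"; returns the picture (400x640x3 uint8, blue, green, red); there is no depth.
- ctrl.camera_params(name): a dict with "vertical_fov" (degrees; the focal length in pixels is half the picture's height over the tangent of half this angle, whatever the lens; pixels are square), "cx", "cy" (the principal point, pixels), "rvec" (rotation vector, rad) and "tvec" (3), from world to camera coordinates, as OpenCV has them. Camera axes: x right, y down, z forward; pixel columns grow to the right and rows downward; lengths in m; the calibration is good to about 2 mm. The wrist camera is an equidistant fisheye: a pixel r from the principal point sees the ray r / f radians off the axis. A picture is of the moment at which its call begins: read the wrist's pose just before it. camera_params takes no time and is no camera call; for the wrist camera it gives the pose at the moment of the call.
- ctrl.close_job(): hands the job in, once; it reports no verdict.
The state is a dict: "clock": time; "joint_pos": joint angles; "qvel": joint speeds; "tau": joint torques, N m; "tool_pos": TCP position; "orientation": TCP orientation; "force": force on the tool from outside, world axes, zero at the start; "moment": the same for the moment, N m; "opening": finger opening in m.
Only numpy, scipy, OpenCV 4.12 (cv2) and the standard library are available. Lean on these libraries where they do the work, as an engineer would, in place of code of your own. Each camera call takes 0.05 s, during which the arm holds its last target. There are 200 camera calls.

TASK

Slide the dial indicator in until its sprung plunger presses lightly on the rim of the flywheel, at least 2 mm in. Then, with the plunger bearing on the rim, turn the flywheel by its crank knob to find the highest spot of the whole rim (there is also a lesser one), and leave it stopped with the highest spot right under the plunger. Never ram the plunger hard or to the end of its travel, and leave the brush, phone and cup where they are.

Things in the scene. Friction and masses are not known exactly. Their poses are not given: they have to be found in the camera images.
- stand: Grey cast stand, 135 x 335 mm, 12 mm thick, fixed to the table; flywheel at one end, indicator on a rail at the other. Origin on the table under the flywheel's axis; y axis level, along the rail from the indicator to the axis.
- spindle (a point): On the flywheel's vertical axis, 63 mm above the table (mid rim). Aluminium disc 120 mm across, 52 to 74 mm up; turns either way without limit, drag 0.12 N m, stays put. Rim radius 60 mm with two smooth rises, each 50 to 60 degrees wide, places unknown: the high spot 4.5 mm proud, a lesser one 2.5 mm, over 110 degrees apart. The high spot starts at least 55 degrees from the plunger.
- crank: Flat steel crank arm on top of the flywheel, firmly fixed to it at an arbitrary angle. Origin on the spindle axis, 84 mm above the table; its x axis points along the arm to the knob. Arm 16 mm wide, 6 mm thick (84 to 90 mm above the table); a nut 22 mm across on the axis stands up to 96 mm.
- knob (a point): Centre of the upright black round crank knob, 18 mm in diameter, 45 mm tall (91 to 136 mm above the table, centre at 113.5 mm), 42 mm from the spindle axis. It spins freely on its own axis and carries the flywheel round when led along that circle. Around the circle nothing else stands higher than 96 mm.
- post (a point): Centre of the grip part of the carriage's upright round steel post: 16 mm in diameter, top 105 mm and centre 84.5 mm above the table; carriage block below, top at 42 mm. The dial (56 mm across, top 78 mm) begins 27 mm from the post's axis, towards the spindle. The carriage slides straight from post towards spindle, 40 mm, drag 10 N, stays put; 10 to 22 mm to touch the rim.
- tip (a point): Foremost point of the plunger's round steel tip (8 mm ball), 63 mm above the table, pointing straight at the spindle axis. It moves with the carriage and yields when pressed.
- plunger: The plunger itself, a thin steel rod with the ball tip that slides straight into the dial's housing against a spring: 1 N to start it, plus 0.3 N per mm. It has 12 mm of travel and stops dead at the end of it. Origin at the tip, y axis towards the spindle.
- needle (a joint): Reading of the indicator: the angle of the black needle on the white dial that faces up (rad), clockwise from above, 0.5 rad per mm that the plunger is pressed in: 0 with the plunger free (needle points towards the flywheel), 6.0 at the end of its 12 mm travel.
- brush_grip (a point): Wooden-handled hand brush, about 0.2 m long, lying on the table beyond the stand; bystander, the point is on its handle.
- phone: Black phone, 74 x 150 x 9 mm, lying flat on the table; bystander. Origin at the centre of its underside.
- cup: Small open white plastic cup, 68 mm across the rim and 60 mm tall, standing on the table; bystander. Origin at the centre of its underside.

How it is judged (in metres and radians):
On the way, in this order (a step that is already met when the one before it is completed fails the run):
1. the plunger has been pressed in at least 1.5 mm by the rim, the flywheel not yet turned (value of joint needle above 0.75 rad and distance of knob from where it was at the start of the episode below 0.03 m), for 0.2 s.
2. with the plunger still bearing on the rim, the flywheel has been turned by more than 40 degrees (value of joint needle above 0.05 rad and distance of knob from where it was at the start of the episode above 0.03 m), for 0.1 s.
At the end, for the whole second after the job is handed in: The flywheel is still, its high spot under the plunger: the tip bears on the rim over 63.6 mm from the spindle axis (about 14 degrees either side of the 64.5 mm peak; the lesser rise reaches 62.5 mm), the plunger over 1.5 mm in and short of its stop (needle 0.75 to 5.8) (horizontal distance between tip and spindle above 0.0636 m and value of joint needle between 0.75 and 5.8 rad and angular speed of crank below 0.05 rad/s); the robot touches nothing.
It fails at once if the plunger is rammed: more than 10 N on it (contact force between plunger and anything else above 10 N).
It fails at once if the plunger is driven to the end of its travel (value of joint needle above 5.95 rad).
It fails at once if the brush is moved (distance of brush_grip from where it was at the start of the episode above 0.02 m).
It fails at once if the phone is moved (distance of phone from where it was at the start of the episode above 0.02 m).
It fails at once if the cup is moved (distance of cup from where it was at the start of the episode above 0.02 m).
It also fails if it takes over 64 s, if anything falls off the work surface, if the arm or the gripper's body presses on something with over 40 N, if the wrist force passes 120 N, or if a joint passes its speed limit or range.

## Working session

There is one attempt and no reset: what is moved stays moved. The work goes in short steps, Python scripts to look and compute and a tool call to move; the robot and the scene stay as the last step left them, time stands still between calls to the robot, and variables do not carry over. Pictures are saved under pics/ and viewed, about 8 in all and at most 12, crops included, and the job is handed in when it is done.

Besides the shell and the picture viewer there is one more tool, called after "Request:" as a command line: name --argument value ..., lists and objects as JSON in quotes. step_arm: Moves the arm, as the interface text tells. Its arguments: {"type":"object","properties":{"rows":{"type":"array"}},"required":["rows"]}

```bash
mkdir -p pics
cat > h.py <<'E'
import numpy as np, cv2
from plant import ctrl
def cam(n):
    p=ctrl.camera_params(n); R=cv2.Rodrigues(np.array(p["rvec"],float))[0]; t=np.array(p["tvec"],float).ravel()
    f=200/np.tan(np.radians(p["vertical_fov"])/2); return R,t,f,p["cx"],p["cy"]
def ray(c,u,v,fish=False):
    R,t,f,cx,cy=c; a=np.array([u-cx,v-cy])/f
    if fish:
        r=np.hypot(*a); d=np.array([*(a/r*np.sin(r) if r>1e-9 else a),np.cos(r)])
    else: d=np.array([*a,1.])
    return -R.T@t, R.T@d
def onz(c,u,v,z,fish=False):
    o,d=ray(c,u,v,fish); return o+d*(z-o[2])/d[2]
def proj(c,P,fish=False):
    R,t,f,cx,cy=c; q=R@np.asarray(P,float)+t
    if fish:
        r=np.hypot(q[0],q[1]); th=np.arctan2(r,q[2]); return np.array([cx,cy])+f*th*q[:2]/r
    return np.array([cx,cy])+f*q[:2]/q[2]
E
python3 - <<'E'
from h import *
for n in ("scene","side","wrist"):
    c=cam(n); im=ctrl.snapshot(n); cv2.imwrite(f"pics/{n}0.png",im)
    print(n,"pos",(-c[0].T@c[1]).round(3),"fwd",c[0][2].round(2),c[2:])
print(ctrl.get_obs())
E
```

```text
scene pos [ 1.038 -0.517  1.042] fwd [-0.4   0.45 -0.8 ] (np.float64(392.59590432820534), 321.7898240109459, 202.61654187171084)
side pos [0.466 0.799 0.828] fwd [ 0.1  -0.73 -0.68] (np.float64(454.0445434215724), 319.8893197640184, 186.23801505801453)
wrist pos [ 0.675 -0.072  0.385] fwd [-0.    0.27 -0.96] (np.float64(309.70691628693146), 320.3165912586961, 201.0046327929282)
{'clock': 0.15, 'joint_pos': array([ 1.65065023e+01,  2.05825793e+01,  6.45185762e-01, -1.31163505e-02,
       -7.01354095e+01, -1.65074426e+01]), 'qvel': array([-0.05297815, -0.14964158,  0.07261402,  0.03542901,  0.02868255,
        0.07841267]), 'tau': array([ 1.39394037e-04, -5.83274567e+01,  2.93289685e+01,  7.00122759e+00,
        8.75052094e-03, -9.76538854e-05]), 'tool_pos': array([ 6.74630859e-01, -4.13842197e-05,  2.25831363e-01]), 'orientation': array([-8.99266937e+01,  8.86436884e-03,  8.99946006e+01]), 'force': array([-0.82120867,  0.55290434, -0.51553369]), 'moment': array([-0.00806093,  0.00325284, -0.01464692]), 'opening': 0.08794965779439999}
```

View pics/scene0.png

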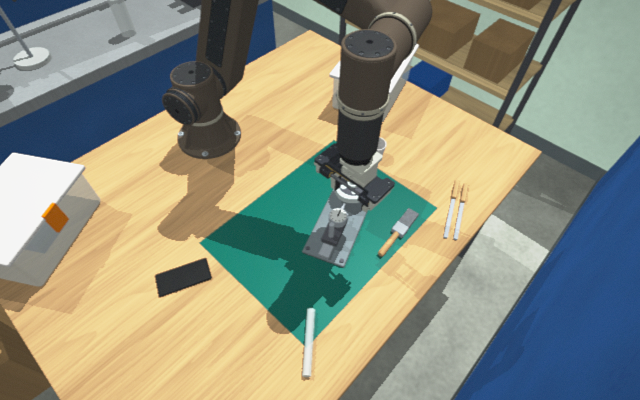

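View pics/wrist0.png

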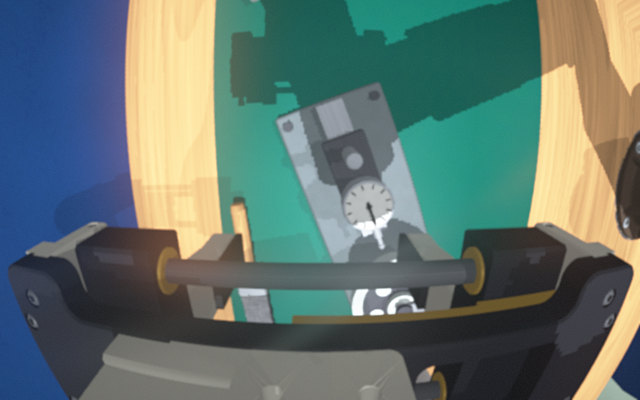

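The scene view shows the stand under the gripper, with the indicator at its lower end (about 335,235), brush at (398,232) and phone at (184,277). The wrist view shows the post top at (354,158), the dial at (368,203), and the flywheel partly hidden near (385,300).

Run:
```python
from h import *
c=cam("wrist")
for n,u,v,z in [("post",354,158,.105),("dial",368,203,.078),("needlepivot",369,205,.078),("c1",288,127,.012),("c2",374,96,.012),("nearc",276,121,.012),("c2o",380,83,.012)]:
    print(n,onz(c,u,v,z,True).round(4))
im=cv2.imread("pics/side0.png"); cv2.imwrite("pics/side0c.png",cv2.resize(im[100:350,200:500],None,fx=2.4,fy=2.4,interpolation=cv2.INTER_CUBIC))
```

```text
post [ 0.6439 -0.0342  0.105 ]
dial [0.6252 0.0163 0.078 ]
needlepivot [0.624  0.0185 0.078 ]
c1 [ 0.7132 -0.0596  0.012 ]
c2 [ 0.6102 -0.0977  0.012 ]
nearc [ 0.7276 -0.0672  0.012 ]
c2o [ 0.6029 -0.1139  0.012 ]
```

View pics/side0c.png

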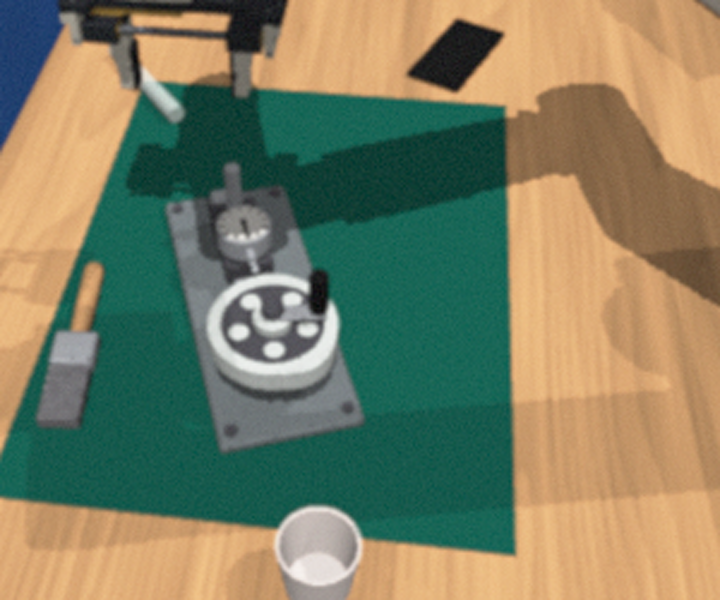

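The side view (2.4x crop, offset 200,100) shows the post top at (233,168), the flywheel's top spanning roughly 207–340 by 275–378, the knob top at (319,274), the nut top near (272,306) and the cup at (318,540).

Run:
```python
from h import *
c=cam("side")
F=lambda n,u,v,z: print(n,onz(c,u/2.4+200,v/2.4+100,z).round(4))
for a in [("post",233,168,.105),("L",207,325,.074),("R",340,322,.074),("T",272,275,.074),("B",275,378,.074),("nut",272,306,.096),("knob",319,275,.136),("knobbot",319,310,.091),("cup",318,540,.06),("dial",243,225,.078),("brush tip",95,265,.01),("brushend",62,425,.01),("s1",178,210,.012),("s2",275,193,.012),("s3",348,408,.012),("s4",231,431,.012)]: F(*a)
im=cv2.imread("pics/side0.png")
hsv=cv2.cvtColor(im,cv2.COLOR_BGR2HSV)
m=((hsv[...,2]>185)&(hsv[...,1]<40)).astype(np.uint8); m[:210]=0;m[280:]=0;m[:,:270]=0;m[:,350:]=0
cs=max(cv2.findContours(m,0,1)[0],key=cv2.contourArea); print(cv2.boundingRect(cs),cv2.fitEllipse(cs))
```

```text
post [ 0.6396 -0.0317  0.105 ]
L [0.634  0.1538 0.074 ]
R [0.5134 0.1356 0.074 ]
T [0.5837 0.0839 0.074 ]
B [0.5636 0.207  0.074 ]
nut [0.5748 0.1432 0.096 ]
knob [0.533  0.1379 0.136 ]
knobbot [0.5326 0.1385 0.091 ]
cup [0.51   0.3502 0.06  ]
dial [0.6216 0.0227 0.078 ]
brush tip [0.7807 0.0309 0.01  ]
brushend [0.7577 0.2338 0.01  ]
s1 [ 0.7106 -0.061   0.012 ]
s2 [ 0.6079 -0.1014  0.012 ]
s3 [0.5001 0.1847 0.012 ]
s4 [0.6028 0.223  0.012 ]
(286, 214, 55, 43) ((313.4633483886719, 235.08558654785156), (39.03742599487305, 50.892601013183594), 92.03563690185547)
```

Request:
step_arm --rows '[[[1,-1.65,-1.65,0,0,0,10.35],[1,-1.65,-1.65,0,0,0,10.35],[1,0,0,-4,0,0,0],[1,0,0,-4,0,0,0],[1,0,0,-2,0,0,0],[1,0,0,0,0,0,0],[1,0,0,0,0,0,0]]]'

```text
clock: 1.02
tool_pos: [0.6427, -0.033, 0.1275]
orientation: [-90.1, 0.0, 110.7]
force: [0.2, 0.3, 1.2]
opening: 0.0878
```

Run:
```python
from h import *
c=cam("wrist"); im=ctrl.snapshot("wrist"); cv2.imwrite("pics/w1.png",im); o=ctrl.get_obs(); print(o["clock"],o["tool_pos"],o["orientation"],o["force"])
print(-c[0].T@c[1], proj(c,[.6418,-.033,.105],True))
```

```text
1.075 [ 0.64281151 -0.03291016  0.12785897] [-9.01022456e+01  3.01800476e-02  1.10713800e+02] [-0.85065138  0.53154948 -0.11541848]
[ 0.66811437 -0.09998107  0.28658153] [322.38423092 233.58795993]
```

View pics/w1.png

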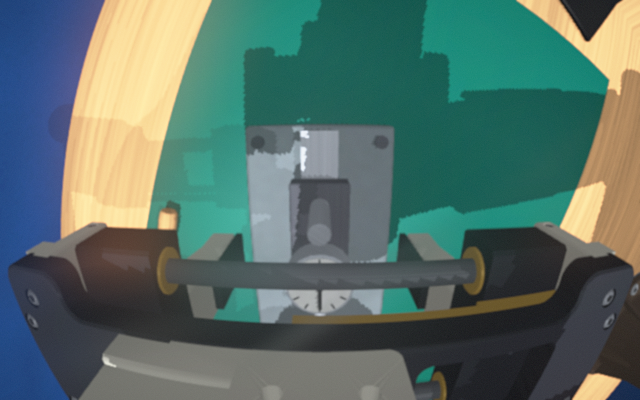

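The post top at (319,234) sits midway between the fingers (218 and 420), and the needle on the dial at (320,295) points straight to the flywheel, so it reads zero.

Request:
step_arm --rows '[[[1,0,0,-3,0,0,0],[1,0,0,-3,0,0,0],[1,0,0,0,0,0,0],[-1,0,0,0,0,0,0],[-1,0,0,0,0,0,0],[-1,0,0,0,0,0,0],[-1,0,0,0,0,0,0],[-1,0,0,0,0,0,0],[-1,0,0,0,0,0,0]]]'

```text
clock: 2.2
tool_pos: [0.642, -0.0331, 0.0666]
orientation: [-90.0, 0.0, 110.7]
force: [0.3, 0.1, -0.1]
opening: 0.0333
```

Request:
step_arm --rows '[[[-1,0,0,0,0,0,0],[-1,0,0,0,0,0,0],[-1,0,0,0,0,0,0],[-1,0,0,0,0,0,0],[-1,-0.071,0.187,0,0,0,0],[-1,-0.071,0.187,0,0,0,0],[-1,-0.071,0.187,0,0,0,0],[-1,-0.071,0.187,0,0,0,0],[-1,-0.071,0.187,0,0,0,0],[-1,0,0,0,0,0,0],[-1,0,0,0,0,0,0]]]'

```text
clock: 3.58
tool_pos: [0.6406, -0.0245, 0.0667]
orientation: [-90.2, 0.1, 110.7]
force: [9.8, -6.7, -6.5]
opening: 0.0152
```

Run:
```python
from h import *
o=ctrl.get_obs(); print(o["clock"],o["tool_pos"],o["force"],o["opening"])
ims=[ctrl.snapshot("side")[150:260,260:360]]+[ctrl.snapshot("scene")[180:290,290:390]]
cv2.imwrite("pics/s1.png",np.hstack([cv2.resize(i,None,fx=4,fy=4,interpolation=cv2.INTER_CUBIC) for i in ims]))
cv2.imwrite("pics/w2.png",ctrl.snapshot("wrist"))
```

```text
3.575 [ 0.64058482 -0.02451481  0.06667445] [ 9.83671033 -6.67408298 -6.4704204 ] 0.01517823452987511
```

View pics/s1.png

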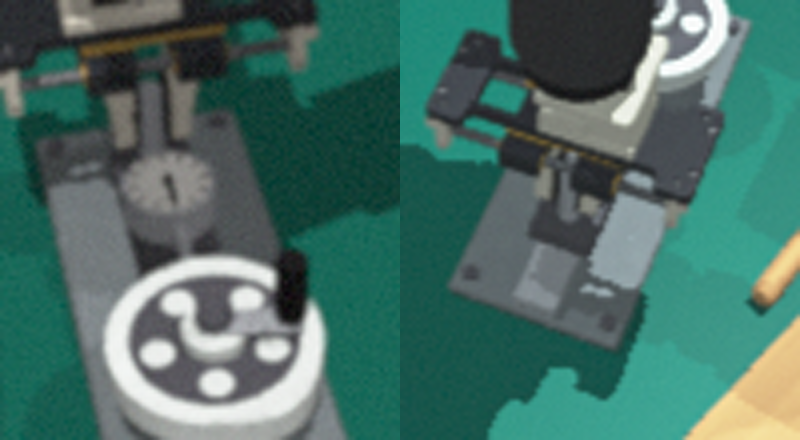

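The dial is plain in the side view (left panel, centre about 168,185), with the needle towards the flywheel, so no contact yet. I'll write a needle reader and check it here.

```bash
cat >> h.py <<'E'
U=np.array([-.354,.935]); N=np.array([.935,.354])
def rectify(n,C,S=10,half=32):
    """top view of the dial plane, u up, S px/mm; C = guessed dial centre xy"""
    c=cam(n); im=ctrl.snapshot(n); fish=n=="wrist"
    q=np.arange(-half,half,1/S)/1000; a,b=np.meshgrid(q,-q)
    P=C[0]+a*N[0]+b*U[0],C[1]+a*N[1]+b*U[1]
    R,t,f,cx,cy=c
    X=np.stack([P[0],P[1],np.full_like(a,.078)],-1)@R.T+t
    r=np.hypot(X[...,0],X[...,1]); k=f*(np.arctan2(r,X[...,2])/r if fish else 1/X[...,2])
    return cv2.remap(im,(cx+k*X[...,0]).astype(np.float32),(cy+k*X[...,1]).astype(np.float32),cv2.INTER_CUBIC)
def needle(g,ctr,S=10,r0=3,r1=15):
    """profile of mean darkness on rays, clockwise from u (up)"""
    th=np.arange(0,2*np.pi,.02); r=np.arange(r0,r1,.2)*S
    x=ctr[0]+np.outer(np.sin(th),r); y=ctr[1]-np.outer(np.cos(th),r)
    v=cv2.remap(cv2.cvtColor(g,cv2.COLOR_BGR2GRAY),x.astype(np.float32),y.astype(np.float32),1).mean(1)
    i=v.argmin(); w=np.clip(np.median(v)-8-np.roll(v,len(v)//2-i),0,None); j=np.arange(len(v))-len(v)//2; w[abs(j)>25]=0
    return (th[i]+.02*(w@j)/w.sum()+np.pi)%(2*np.pi)-np.pi, v.min(), np.median(v)
E
python3 - <<'E'
from h import *
o=ctrl.get_obs(); C=o["tool_pos"][:2]+.055*U
g=rectify("side",C); print(needle(g,(320,320)))
hsv=cv2.cvtColor(g,cv2.COLOR_BGR2HSV); cv2.imwrite("pics/r1.png",g[::2,::2])
for th in (110,130,150):
    m=(cv2.GaussianBlur(g,(0,0),8).min(2)>th).astype(np.uint8); mo=cv2.moments(m,True); print(th,mo["m00"],mo["m10"]/mo["m00"],mo["m01"]/mo["m00"])
E
```

```text
(np.float64(-0.15405210349210208), np.float64(77.98333333333333), np.float64(130.68333333333334))
110 195243.0 309.2130626962298 304.2331504842683
130 94991.0 299.0432777842111 323.5130380772915Traceback (most recent call last):
  File "<stdin>", line 6, in <module>
ZeroDivisionError: float division by zero
```

View pics/r1.png

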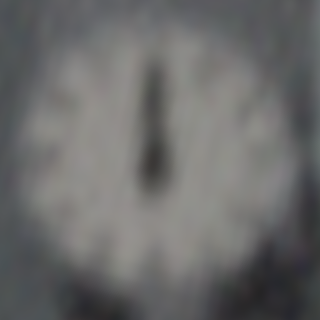

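Request:
step_arm --rows '[[[-1,-0.071,0.187,0,0,0,0],[-1,-0.071,0.187,0,0,0,0],[-1,0,0,0,0,0,0],[-1,0,0,0,0,0,0]]]'

```text
clock: 4.28
tool_pos: [0.6392, -0.0207, 0.0667]
orientation: [-90.2, 0.1, 110.7]
force: [8.7, -6.4, -6.3]
opening: 0.0155
```

The rectified dial shows the needle straight up (zero), with the hub near (153,152) of 320, about 1.3 mm left of and 1.6 mm beyond my guess. I'll correct the centre.

```bash
cat >> h.py <<'E'
def read(C,n="side"):
    return needle(rectify(n,C),(320,320))
E
cat > rd.py <<'E'
from h import *
o=ctrl.get_obs(); C=o["tool_pos"][:2]+.055*U-.0012*N+.0016*U
print(o["clock"],"C",C.round(4),"post travel",((o["tool_pos"][:2]-[.642,-.0331])@U*1000).round(2),[np.round(read(C),3).tolist() for _ in range(2)],o["force"].round(1))
E
python3 rd.py
```

```text
4.275 C [0.618  0.0317] post travel 12.55 [[-0.012, 82.233, 133.733], [-0.025, 80.533, 133.35]] [ 8.7 -6.4 -6.3]
```

Reads zero with 12.5 mm travelled. I'll push on 3 mm at a time.

Request:
step_arm --rows '[[[-1,-0.053,0.14,0,0,0,0],[-1,-0.053,0.14,0,0,0,0],[-1,0,0,0,0,0,0]]]'

```text
clock: 4.75
tool_pos: [0.6382, -0.0181, 0.0667]
orientation: [-90.2, 0.1, 110.7]
force: [9.9, -6.8, -6.9]
opening: 0.0154
```

```bash
python3 rd.py
```

```text
4.75 C [0.617  0.0344] post travel 15.33 [[0.791, 81.15, 130.867], [0.783, 82.333, 129.55]] [ 9.9 -6.8 -6.9]
```

Contact: 0.79 rad is 1.6 mm. Another 2.5 mm gives about 4 mm, which still leaves a margin if the plunger is now standing on the lesser rise.

Request:
step_arm --rows '[[[-1,-0.044,0.117,0,0,0,0],[-1,-0.044,0.117,0,0,0,0],[-1,0,0,0,0,0,0],[-1,0,0,0,0,0,0]]]'

```text
clock: 5.35
tool_pos: [0.6373, -0.016, 0.0667]
orientation: [-90.2, 0.1, 110.7]
force: [9.8, -8.2, -6.9]
opening: 0.0151
```

```bash
python3 rd.py
```

```text
5.35 C [0.6162 0.0365] post travel 17.64 [[2.115, 87.867, 131.917], [2.097, 89.45, 132.767]] [ 9.8 -8.2 -6.9]
```

4.2 mm in, so the peak would stand near 8.7 mm at worst. I'll release, lift and go over the knob.

Request:
step_arm --rows '[[[0.2,0,0,0,0,0,0],[0.2,0,0,0,0,0,0],[0.2,0,0,0,0,0,0],[0.2,0,0,4,0,0,0],[0.2,0,0,4,0,0,0],[0.2,0,0,4,0,0,0],[0.2,-2.6,3.86,0,0,0,0],[0.2,-2.6,3.86,0,0,0,0],[0.2,-2.6,3.86,0,0,0,0],[0.2,-2.5,3.86,0,0,0,0],[0.2,0,0,0,0,0,0],[0.2,0,0,0,0,0,0]]]'

```text
clock: 6.95
tool_pos: [0.532, 0.1398, 0.1868]
orientation: [-90.0, -0.0, 110.8]
force: [0.9, -0.4, 0.2]
opening: 0.0526
```

Run:
```python
from h import *
C=[.6162,.0365]
for n in("side","wrist"):
    g=rectify(n,C); cv2.imwrite(f"pics/r2{n}.png",g); print(n,needle(g,(320,320)))
o=ctrl.get_obs(); print(o["tool_pos"],o["opening"])
c=cam("wrist"); im=ctrl.snapshot("wrist"); print(proj(c,[.533,.138,.136],True),proj(c,[.5745,.1445,.096],True))
cv2.imwrite("pics/w3.png",im)
```

```text
side (np.float64(1.8227707599580292), np.float64(107.9), np.float64(173.63333333333333))
wrist (np.float64(1.7526680176817058), np.float64(78.83333333333333), np.float64(218.03333333333333))
[0.53236232 0.1390971  0.18653375] 0.05275020170339337
[320.698595   217.09823093] [271.50720803 192.10776011]
```

View pics/w3.png

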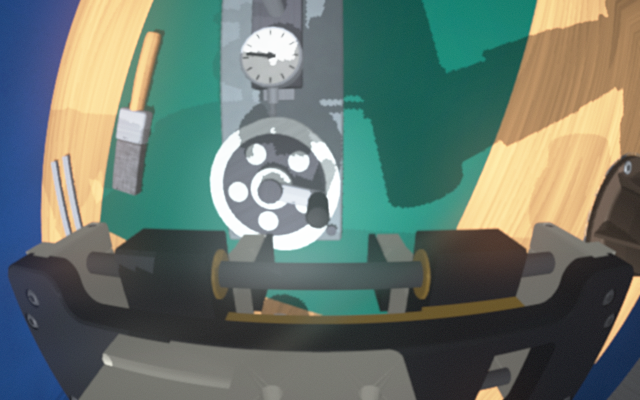

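The wrist view is clear: dial at (270,55) with the needle pointing left (about 1.75 rad, agreeing with the side reader's 1.8), nut at (271,190), knob top at (317,213) between the fingers. I'll go down and grip the knob.

Request:
step_arm --rows '[[[0.2,0,0,-3,0,0,0],[0.2,0,0,-3,0,0,0],[0.2,0,0,-2.4,0,0,0],[0.2,0,0,0,0,0,0],[-1,0,0,0,0,0,0],[-1,0,0,0,0,0,0],[-1,0,0,0,0,0,0],[-1,0,0,0,0,0,0],[-1,0,0,0,0,0,0],[-1,0,0,0,0,0,0],[-1,0,0,0,0,0,0]]]'

```text
clock: 8.48
tool_pos: [0.5338, 0.1406, 0.1032]
orientation: [-90.2, -0.0, 110.7]
force: [4.3, 2.1, -2.1]
opening: 0.0178
```

```bash
cat > rd2.py <<'E'
from h import *
C=[.6162,.0365]; o=ctrl.get_obs(); S=np.array([.5745,.1445])
d=o["tool_pos"][:2]-S
print(o["clock"].__round__(2),o["tool_pos"].round(4),"open",round(o["opening"],4),"F",o["force"].round(1),"ang",round(np.degrees(np.arctan2(d[1],d[0]))%360,1),"r",np.hypot(*d).round(4))
for n in("wrist","side"): print(n,np.round(needle(rectify(n,C),(320,320)),2).tolist())
E
python3 rd2.py
```

```text
8.47 [0.5338 0.1406 0.1032] open 0.0178 F [ 4.3  2.1 -2.1] ang 185.4 r 0.0409
wrist [1.89, 98.37, 246.68]
side [nan, 45.48, 48.75]h.py:35: RuntimeWarning: invalid value encountered in scalar divide
  return (th[i]+.02*(w@j)/w.sum()+np.pi)%(2*np.pi)-np.pi, v.min(), np.median(v)
```

Run:
```python
import numpy as np, json
th=np.radians(186+7.5*np.arange(49)); p=4.2*np.c_[np.cos(th),np.sin(th)]; p=np.round(p,2)
d=np.round(np.diff(p,axis=0),2)
for k in range(12): print(186+30*(k+1), json.dumps(d[4*k:4*k+4].tolist()))
```

```text
216 [[0.1, -0.54], [0.16, -0.53], [0.23, -0.49], [0.29, -0.47]]
246 [[0.35, -0.42], [0.41, -0.37], [0.45, -0.32], [0.48, -0.26]]
276 [[0.52, -0.19], [0.53, -0.12], [0.55, -0.05], [0.55, 0.02]]
306 [[0.54, 0.1], [0.53, 0.16], [0.49, 0.23], [0.47, 0.29]]
336 [[0.42, 0.35], [0.37, 0.41], [0.32, 0.45], [0.26, 0.48]]
366 [[0.19, 0.52], [0.12, 0.53], [0.05, 0.55], [-0.02, 0.55]]
396 [[-0.1, 0.54], [-0.16, 0.53], [-0.23, 0.49], [-0.29, 0.47]]
426 [[-0.35, 0.42], [-0.41, 0.37], [-0.45, 0.32], [-0.48, 0.26]]
456 [[-0.52, 0.19], [-0.53, 0.12], [-0.55, 0.05], [-0.55, -0.02]]
486 [[-0.54, -0.1], [-0.53, -0.16], [-0.49, -0.23], [-0.47, -0.29]]
516 [[-0.42, -0.35], [-0.37, -0.41], [-0.32, -0.45], [-0.26, -0.48]]
546 [[-0.19, -0.52], [-0.12, -0.53], [-0.05, -0.55], [0.02, -0.55]]
```

Request:
step_arm --rows '[[[-1,0.1,-0.54,0,0,0,0],[-1,0.16,-0.53,0,0,0,0],[-1,0.23,-0.49,0,0,0,0],[-1,0.29,-0.47,0,0,0,0],[-1,0,0,0,0,0,0]]]'

```text
clock: 9.2
tool_pos: [0.5421, 0.1209, 0.1032]
orientation: [-90.3, -0.1, 110.7]
force: [5.6, 4.2, -3.7]
opening: 0.0171
```

```bash
sed -i 's/for n in("wrist","side")/for n in("wrist",)/' rd2.py; sed -i 's/^for n/import sys; \0/; $a open("log.txt","a").write(f"{o[chr(116)+chr(111)+chr(111)+chr(108)+chr(95)+chr(112)+chr(111)+chr(115)][:2].tolist()}\\n")' rd2.py; python3 rd2.py
```

```text
File "rd2.py", line 5
    import sys; for n in("wrist",): print(n,np.round(needle(rectify(n,C),(320,320)),2).tolist())
                ^^^
SyntaxError: invalid syntax
```

Request:
step_arm --rows '[[[-1,0.35,-0.42,0,0,0,0],[-1,0.41,-0.37,0,0,0,0],[-1,0.45,-0.32,0,0,0,0],[-1,0.48,-0.26,0,0,0,0],[-1,0,0,0,0,0,0]]]'

```text
clock: 9.82
tool_pos: [0.5587, 0.1079, 0.1032]
orientation: [-90.3, -0.1, 110.7]
force: [2.9, 7.7, -1.5]
opening: 0.017
```

```bash
python3 rd2.py
```

```text
File "rd2.py", line 5
    import sys; for n in("wrist",): print(n,np.round(needle(rectify(n,C),(320,320)),2).tolist())
                ^^^
SyntaxError: invalid syntax
```

My edit broke the script, so the 216° reading is missing. I'll rewrite it.

```bash
cat > rd2.py <<'E'
from h import *
C=[.6162,.0365]; o=ctrl.get_obs(); S=np.array([.5755,.1455]); p=o["tool_pos"][:2]; d=p-S
a=np.degrees(np.arctan2(d[1],d[0]))%360
g=rectify("wrist",C); r=needle(g,(320,320)); cv2.imwrite(f"pics/d{a:.0f}.png",g[::4,::4])
print(round(o["clock"],2),"ang",round(a,1),"r",np.hypot(*d).round(4),"z",o["tool_pos"][2].round(4),"F",o["force"].round(1),"needle",np.round(r,2).tolist())
open("log.txt","a").write(f"{p[0]} {p[1]} {a} {r[0]}\n")
E
python3 rd2.py
```

```text
9.82 ang 246.0 r 0.0412 z 0.1032 F [ 2.9  7.7 -1.5] needle [0.9, 83.65, 194.2]
```

Request:
step_arm --rows '[[[-1,0.52,-0.19,0,0,0,0],[-1,0.53,-0.12,0,0,0,0],[-1,0.55,-0.05,0,0,0,0],[-1,0.55,0.02,0,0,0,0],[-1,0,0,0,0,0,0]]]'

```text
clock: 10.5
tool_pos: [0.5791, 0.1044, 0.1031]
orientation: [-90.2, -0.1, 110.7]
force: [-1.5, 8.5, 1.2]
opening: 0.0173
```

```bash
python3 rd2.py
```

```text
10.5 ang 275.0 r 0.0413 z 0.1031 F [-1.5  8.5  1.2] needle [0.96, 71.6, 186.83]
```

Request:
step_arm --rows '[[[-1,0.54,0.1,0,0,0,0],[-1,0.53,0.16,0,0,0,0],[-1,0.49,0.23,0,0,0,0],[-1,0.47,0.29,0,0,0,0],[-1,0,0,0,0,0,0]]]'

```text
clock: 11.18
tool_pos: [0.5982, 0.1109, 0.103]
orientation: [-90.0, -0.1, 110.7]
force: [-4.3, 4.2, 4.5]
opening: 0.0173
```

```bash
python3 rd2.py
```

```text
11.18 ang 303.3 r 0.0414 z 0.103 F [-4.3  4.2  4.5] needle [0.94, 71.22, 183.02]
```

The base circle reads about 0.95 rad, so the start was on the lesser rise. The high spot should read about 3.2.

Request:
step_arm --rows '[[[-1,0.42,0.35,0,0,0,0],[-1,0.37,0.41,0,0,0,0],[-1,0.32,0.45,0,0,0,0],[-1,0.26,0.48,0,0,0,0],[-1,0,0,0,0,0,0]]]'

```text
clock: 11.85
tool_pos: [0.6125, 0.1268, 0.1032]
orientation: [-90.0, 0.0, 110.7]
force: [0.3, -2.4, 3.5]
opening: 0.017
```

```bash
python3 rd2.py
```

```text
11.85 ang 333.2 r 0.0415 z 0.1032 F [ 0.3 -2.4  3.5] needle [2.55, 58.27, 186.75]
```

Request:
step_arm --rows '[[[-1,0.19,0.52,0,0,0,0],[-1,0.12,0.53,0,0,0,0],[-1,0.05,0.55,0,0,0,0],[-1,-0.02,0.55,0,0,0,0],[-1,0,0,0,0,0,0]]]'

```text
clock: 12.52
tool_pos: [0.6173, 0.1491, 0.1034]
orientation: [-90.2, 0.0, 110.7]
force: [5.2, -0.6, 4.2]
opening: 0.0172
```

```bash
python3 rd2.py
```

```text
12.53 ang 4.9 r 0.0419 z 0.1034 F [ 5.2 -0.6  4.2] needle [1.98, 53.93, 184.77]
```

Request:
step_arm --rows '[[[-1,-0.1,0.54,0,0,0,0],[-1,-0.16,0.53,0,0,0,0],[-1,-0.23,0.49,0,0,0,0],[-1,-0.29,0.47,0,0,0,0],[-1,0,0,0,0,0,0]]]'

```text
clock: 13.2
tool_pos: [0.6099, 0.1704, 0.1035]
orientation: [-90.3, -0.1, 110.8]
force: [6.5, 3.2, 1.3]
opening: 0.0173
```

```bash
python3 rd2.py
```

```text
13.2 ang 36.0 r 0.0425 z 0.1035 F [6.5 3.2 1.3] needle [0.91, 66.65, 172.03]
```

The 2.55 reading exceeds anything the lesser rise could give (about 2.2), so the high spot lies between 333° and 5°, near 346°. I'll go back and sample around it.

Request:
step_arm --rows '[[[-1,0.29,-0.47,0,0,0,0],[-1,0.23,-0.49,0,0,0,0],[-1,0.16,-0.53,0,0,0,0],[-1,0.1,-0.54,0,0,0,0],[-1,0.02,-0.55,0,0,0,0],[-1,-0.05,-0.55,0,0,0,0],[-1,0,0,0,0,0,0]]]'

```text
clock: 14.12
tool_pos: [0.6165, 0.1381, 0.1033]
orientation: [-90.2, -0.0, 110.7]
force: [4.3, 0.5, 4.4]
opening: 0.0171
```

```bash
python3 rd2.py
```

```text
14.12 ang 349.7 r 0.0417 z 0.1033 F [4.3 0.5 4.4] needle [2.66, 55.77, 184.23]
```

Request:
step_arm --rows '[[[-1,-0.12,-0.53,0,0,0,0],[-1,0,0,0,0,0,0]]]'

```text
clock: 14.42
tool_pos: [0.6148, 0.1322, 0.1032]
orientation: [-90.1, 0.0, 110.7]
force: [3.6, -0.3, 5.8]
opening: 0.0173
```

```bash
python3 rd2.py
```

```text
14.43 ang 341.3 r 0.0415 z 0.1032 F [ 3.6 -0.3  5.8] needle [2.72, 58.02, 185.48]
```

Request:
step_arm --rows '[[[-1,-0.19,-0.52,0,0,0,0],[-1,0,0,0,0,0,0]]]'

```text
clock: 14.72
tool_pos: [0.6125, 0.1267, 0.1031]
orientation: [-90.0, 0.0, 110.7]
force: [3.0, -0.2, 6.3]
opening: 0.0174
```

```bash
python3 rd2.py
python3 - <<'E'
import numpy as np
a=np.loadtxt("log.txt"); x,y=a[:,0],a[:,1]
s=np.linalg.lstsq(np.c_[2*x,2*y,np.ones(len(x))],x*x+y*y,rcond=None)[0]; print(s[:2],np.sqrt(s[2]+s[0]**2+s[1]**2))
E
```

```text
14.72 ang 333.1 r 0.0414 z 0.1031 F [ 3.  -0.2  6.3] needle [2.54, 58.03, 185.97]
[0.57534055 0.14635119] 0.04203309377324393
```

The peak by needle is about 2.75 at roughly 343°, but that is only 3.6 mm above the base, between the 2.5 and 4.5 mm rises. I need to check the reader's centre before trusting it.

Run:
```python
import cv2,numpy as np,glob
f=sorted(glob.glob("pics/d*.png")); print(f)
L=[cv2.putText(cv2.resize(cv2.imread(x),(190,190)),x[6:-4],(3,15),0,.5,(0,0,255)) for x in f]+[cv2.resize(cv2.imread("pics/r2wrist.png"),(190,190))]
for i in L: cv2.drawMarker(i,(95,95),(0,255,0),0,8,1)
while len(L)%4: L.append(L[0]*0)
cv2.imwrite("pics/mos.png",np.vstack([np.hstack(L[i:i+4]) for i in range(0,len(L),4)]))
```

```text
['pics/d246.png', 'pics/d275.png', 'pics/d303.png', 'pics/d333.png', 'pics/d341.png', 'pics/d350.png', 'pics/d36.png', 'pics/d5.png']
```

View pics/mos.png

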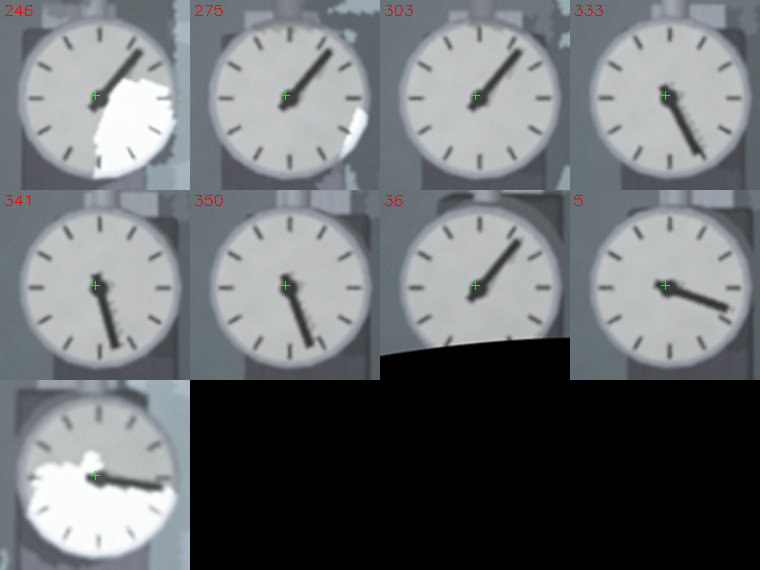

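With the true hub at about (99,97) of each 190 px tile, the base is 0.73 rad and the readings are 2.66, 2.87 and 2.79 at 333°, 341° and 350°. That is 4.3 mm above the base, and the start was 2.0 mm above it. So this is the high spot, peaking at about 343°.

Request:
step_arm --rows '[[[-1,0.19,0.52,0,0,0,0],[-1,0.04,0.14,0,0,0,0],[-1,0,0,0,0,0,0],[-1,0,0,0,0,0,0]]]'

```text
clock: 15.28
tool_pos: [0.6148, 0.1323, 0.1032]
orientation: [-90.0, 0.1, 110.7]
force: [3.0, -4.0, 7.9]
opening: 0.0172
```

```bash
sed -i 's/C=\[.6162,.0365\]/C=np.array([.6162,.0365])+.0012*N-.0007*U/' rd2.py; python3 rd2.py
```

```text
15.28 ang 341.5 r 0.0415 z 0.1032 F [ 3.  -4.   7.9] needle [2.85, 55.53, 185.78]
```

Request:
step_arm --rows '[[[-1,0.04,0.14,0,0,0,0],[-1,0,0,0,0,0,0],[0.2,0,0,0,0,0,0],[0.2,0,0,0,0,0,0],[0.2,0,0,0,0,0,0],[0.2,0,0,0,0,0,0],[0.2,0,0,0,0,0,0],[0.2,0,0,3,0,0,0],[0.2,0,0,4,0,0,0],[0.2,0,0,3,0,0,0],[0.2,0,0,0,0,0,0],[0.2,0,0,0,0,0,0]]]'

```text
clock: 16.82
tool_pos: [0.6145, 0.1349, 0.202]
orientation: [-90.0, -0.0, 110.7]
force: [0.4, 0.4, 0.0]
opening: 0.0525
```

```bash
python3 rd2.py
python3 - <<'E'
from h import *
C=np.array([.6162,.0365]); o=ctrl.get_obs(); print(o["tool_pos"],o["opening"],needle(rectify("side",C),(320,320)))
w=ctrl.snapshot("wrist"); s=ctrl.snapshot("side")
cv2.imwrite("pics/f.png",cv2.resize(np.vstack([w[:260],s[90:350]]),(640,520)))
E
```

```text
16.82 ang 344.7 r 0.0404 z 0.202 F [0.4 0.4 0. ] needle [2.84, 64.78, 183.78]
[0.61433644 0.13475106 0.20155062] 0.05242118879085077 (np.float64(3.0094428080971056), np.float64(80.4), np.float64(143.61666666666667))
```

View pics/f.png

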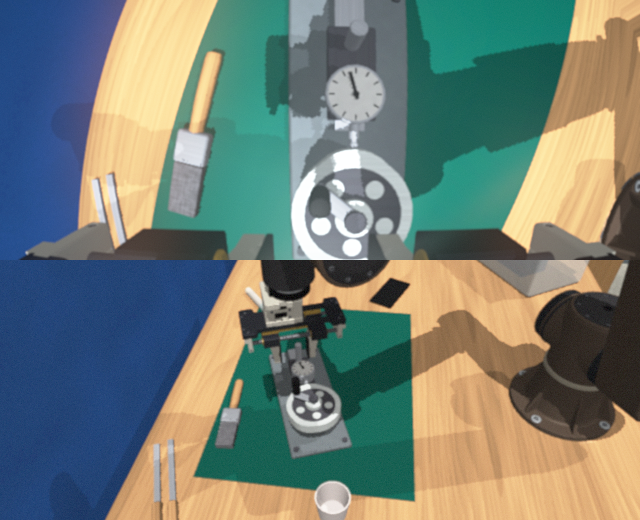

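The knob is free, with the gripper well above everything. The needle at (355,90) points almost directly away from the flywheel, about 2.85 to 3.0 rad. The brush and cup look undisturbed.

```bash
python3 -c "
from h import *
print(ctrl.get_obs()['force']); print(ctrl.close_job())"
```

```text
[ 0.10642713 -0.80768637  0.64246393]
the job is handed in; nothing more can be done
None
```

The flywheel is stopped with its high spot under the plunger, and I handed the job in at about 17 s of the 64 s. No verdict is reported.

**What I did:**
- I slid the carriage in about 17.6 mm by its post. The plunger read about 2.1 rad (4.2 mm) while I held the post, and about 1.75 rad (3.5 mm) after I let go.
- I turned the flywheel by its knob about 210°, reading the needle roughly every 30°, then went back over the highest part in finer steps.
- The base of the rim read 0.73 rad. The start position read about 1.74, which is 2.0 mm up and fits the lesser rise.
- The highest part peaked at about 2.88 rad, 4.3 mm above the base, at a knob angle of about 343°.

**Last checks:** After release the knob stood at about 342–345°, well inside the 14° margin. The needle read 2.84 rad from the wrist camera and 3.01 from the side camera. The gripper was about 10 cm clear of its knob-gripping height, with near-zero force. The brush and cup looked unmoved by eye, and I never went near the phone.

**What failed or disagreed:**
- One reading, at 216°, was lost to a script error.
- My needle reader was off-centre at first and made the peak look only 3.6 mm high. I corrected this from the dial pictures.
- About 150° of the rim was not swept. I ruled it out because the peak was too high to be the lesser rise.

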